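# Hold the amber reference glass in the light path

## Task

Check the studio's amber reference glass on the little light bench: pick it up gently by its two white frosted faces only, never touching the clear faces with the fingers, and carry it over to the bench. Hold it there upright, midway between the two lenses, with the red beam going squarely through its clear faces about 20 mm above its foot, and keep hold of it without it touching the bench: the job finishes while you are holding it. Grip it lightly, do not knock glass or bench, and leave the green and blue glasses standing where they are.

Things in the scene. Friction and masses are not known exactly. Their poses are not given: they have to be found in the camera images.
- amber_center (a point): Centre (half-way up) of the amber reference glass, a solid upright block 20 x 20 x 70 mm tall, 60 to 85 g, on the stand (top 98 mm above the table). z up; y points out of the two white frosted faces (grip these, 20 mm apart); x out of the two clear amber faces (do not touch). Turned up to 0.55 rad from the world axes. Use the gripper's gentlest force; over about 60 N a finger chips it.
- amber_clear: The clear amber middle of that glass, polished faces at +x and -x, 12 mm thick along y between the two frosted cheeks (4 mm each); origin at the centre of the glass's foot, same axes as the glass.
- amber_window (a point): The point inside the amber glass through which the beam is to pass: on its upright axis, 20 mm above its foot (15 mm below its centre). Same axes as the glass.
- green_center (a point): Centre of the green reference glass, same shape, size and axes as the amber one; leave it standing.
- blue_center (a point): Centre of the blue reference glass, same shape, size and axes as the amber one; leave it standing. The three stand about 70 mm apart in a row that runs away from the robot, in any order.
- bench: Fixed light bench: aluminium base plate 160 x 62 mm, 10 mm thick, a lens head on a grey post at each end. Origin under its centre on the table; x along the beam, y across it, z up. Lens faces are 80 mm apart, 40 mm either side of the middle; heads and posts are at most 34 mm wide across the beam, tops 89 mm above the table. Open from above and both sides.
- beam (a point): Middle of the light path: on the thin red beam, half-way between the two lenses, 75 mm above the table. x along the beam, y across it, z up.
- stand: Fixed wooden riser over the paint tubes, 380 x 160 mm, its grey felt top 98 mm above the table, on which the three glasses stand; origin on the table under its centre, x along its length. A muller (60 mm wide, 104 mm tall) stands near its far end, a small eraser lies near its near end.

How it is judged:
By the outcome, as a careful person would: the job done as asked, in the order asked, and still so for the second after the job is handed in, while the arm keeps its last pose, push and grip.
It also fails if it takes over 43 s, if anything falls off the work surface, if the arm or the gripper's body presses on something with over 40 N, if the wrist force passes 120 N, or if a joint passes its speed limit or range.

## Robot

A 6-joint arm with a two-finger parallel gripper is mounted at the origin on a cart in front of the work surface, level with it; the furniture and walls round the work are solid. World frame = base frame: x ahead of the robot, y to its left, z up, the work surface at z = 0. Lengths are in m, angles in degrees, forces in N, time in s.
With the tool pointing down it reaches from about 0.25 to 0.725 m from the base axis. Payload 9.7 kg.
Tool frame: the origin (TCP) lies at the very end of the fingers, on their centre line; the grasp point (between the pads) lies tcp_to_grasp behind it (tcp_to_grasp is the distance from the TCP to the grasp point, in m); z points along the fingers, y is the direction in which the jaws open and shut (so a half turn about z gives the same grasp; the last joint's range is limited). The gripper opens to 85 mm and grips with 20 to 120 N. Pads are 22 mm wide; open, the fingers measure 114 mm over their backs; the gripper's body (76 mm by 85 mm) begins 54 mm behind the grasp point. The pads swing forward as they close: fully open they stand 13 mm farther back than shut.
Start: joints at [75.516, 4.979, 10.078, 95.1, 0, 90], TCP at [0.138, 0.533, 0.231] pointing down, gripper open.
Joint ranges: [-179.16, 179.16], [-48.56, 103.87], [-65.8, 70.77], [-126.05, 130.52], [-82.76, 87.17], [-180, 180]. Speed limits (degrees/s): [127.2, 127.2, 147.25, 180, 180, 180].

## Interface

Orientations are given as [roll, pitch, yaw] about the fixed x, y, z axes, in that order (R = Rz(yaw) Ry(pitch) Rx(roll)).
In Python, from workcell import * gives the robot as it stands. The module is installed in compiled form; this text tells all that it offers.
- The arm moves only by the shell command python3 -m pendant 'ROWS' [FORCE]. ROWS is JSON, a list of rows, each a list of 3 entries, a list of its own where there are three numbers: the opening in per cent of the stroke, from 0 (shut) to 100 (fully open), then the shift along the world's x, y, z in mm, then the turn, a rotation vector about the world's x, y, z in degrees. A call has 1 to 20 rows; each row is the pose to reach, as a shift and turn from the pose measured when the call began; what a row does not reach only later rows make up. A row lasts 1/8 s, in which the tool goes at most 62.5 mm and 10.7 degrees, less where a joint would pass 70% of its speed; a pose out of reach is approached as far as the arm can. A call with a gripper value outside its range is refused whole. The fingers move at their own pace and stop on an object; FORCE is the grip in N (left out, the last holds). Time passes only in rows, so rows that repeat a pose let the fingers close. It gives the time, the measured TCP pose, the force and the opening at its end, in the units of the state.
- get_obs(): the state, without advancing time (a new reading comes with each control period).
- camera(name): name is "side" or "top" or "wrist"; returns a dict with "img" (384x512x3 uint8, red, green, blue), "fx", "fy", "cx", "cy" (pixels), "cam_to_world" (4x4, takes a point from camera to world coordinates); the wrist camera has in their place "T_tool_cam" (4x4, takes a point from camera to tool coordinates, whose origin is the TCP and whose axes are the flange's). Camera axes: x right, y down, z forward; pixel columns grow to the right and rows downward; lengths in m; the calibration is good to about 2 mm. A picture is of the moment at which its call begins: read the wrist's pose just before it. There is no depth.
- job_done(): hands the job in, once; it reports no verdict.
Trained networks look in a picture, given as the dict that the camera call returned (one of the last four; its "shot" number tells which), for a name from the list of things; names that differ only in an ending like _2 or _b are one class to them, and where a whole thing is asked for, a point or a joint stands for the part that bears it (a point fixed in the world has none). Each returns a list of dicts, best first, with "confidence" (0 to 1); they miss things now and then, are a little off and sometimes report something else, mostly with a low value. They report only what shows in the picture. A call takes as long as a camera call.
- regions_of(picture, label): "region" (384x512 bool, what is visible of it).
- pinpoint(picture, label): "position" ([x, y, z] in m, in world coordinates, good to about 4 mm: a listed point, or the origin of a listed thing).
The state is a dict: "time": time; "q": joint angles; "qd": joint speeds; "joint_efforts": joint torques, N m; "ee_pos": TCP position; "tcp_rot": TCP orientation; "wrist_force": force on the tool from outside, world axes, zero at the start; "torque": the same for the moment, N m; "opening": finger opening in m.
Only numpy, scipy, OpenCV 4.12 (cv2) and the standard library are available. Lean on these libraries where they do the work, as an engineer would, in place of code of your own. Each camera call takes 0.05 s, during which the arm holds its last target. There are 200 camera calls.

## Working session

There is one attempt and no reset: what is moved stays moved. The work goes in short steps, Python scripts to look and compute and a shell command to move; the robot and the scene stay as the last step left them, time stands still between calls to the robot, and variables do not carry over. Pictures are saved under pics/ and viewed, about 8 in all and at most 12, crops included, and the job is handed in when it is done.

```bash
mkdir -p pics
cat > h.py <<'E'
from workcell import *
import numpy as np, cv2
def save(c,n,f=1): cv2.imwrite('pics/'+n,cv2.resize(c["img"],None,fx=f,fy=f)[:,:,::-1])
E
python3 - <<'E'
from h import *
o=get_obs();print({k:np.round(v,3) for k,v in o.items()}); print([k for k in globals() if 'tcp' in k], globals().get('tcp_to_grasp'))
for n in ("top","side"):
    c=camera(n);save(c,n+"0.png",1.5)
    print(n,c["cam_to_world"][:3,3],c["fx"])
    for l in ("amber_center","green_center","blue_center","bench","beam","stand","amber_clear","amber_window"):
        print(l,[(np.round(d["position"],3),round(d["confidence"],2)) for d in pinpoint(c,l)])
E
```

```text
{'time': np.float64(0.0), 'q': array([75.516,  5.012, 10.034, 95.1  , -0.   , 90.002]), 'qd': array([ 0.111,  0.084, -0.059,  0.063,  0.015, -0.014]), 'joint_efforts': array([-2.0000e-03, -5.2038e+01,  4.6481e+01,  1.6000e-02, -0.0000e+00,
       -0.0000e+00]), 'ee_pos': array([0.138, 0.532, 0.231]), 'tcp_rot': array([-179.922,    0.   ,  165.515]), 'wrist_force': array([-0.423,  0.723, -0.266]), 'torque': array([0.006, 0.008, 0.026]), 'opening': np.float64(0.086)}
['tcp_to_grasp'] 0.0187
top [0.41917254 0.00494219 1.35165506] 448.49587401732543
amber_center [(array([ 0.508, -0.373,  0.136]), 0.4), (array([ 0.507, -0.377,  0.117]), 0.33)]
green_center [(array([ 0.576, -0.367,  0.132]), 0.49)]
blue_center [(array([ 0.444, -0.358,  0.133]), 0.49)]
bench [(array([0.533, 0.317, 0.002]), 0.9)]
beam [(array([0.532, 0.32 , 0.075]), 0.68)]
stand [(array([ 0.507, -0.366, -0.002]), 0.58)]
amber_clear [(array([ 0.503, -0.375,  0.104]), 0.36)]
amber_window [(array([ 0.506, -0.376,  0.118]), 0.66)]
side [ 0.06386103 -0.91632982  0.50361153] 402.3952289860163
amber_center [(array([ 0.509, -0.377,  0.134]), 0.63), (array([ 0.577, -0.367,  0.134]), 0.36)]
green_center []
blue_center [(array([ 0.441, -0.36 ,  0.132]), 0.83)]
bench [(array([ 0.531,  0.32 , -0.003]), 0.75)]
beam [(array([0.532, 0.314, 0.076]), 0.63)]
stand [(array([ 0.504, -0.367, -0.001]), 0.85)]
amber_clear [(array([ 0.509, -0.376,  0.1  ]), 0.6)]
amber_window [(array([ 0.508, -0.38 ,  0.12 ]), 0.8)]
```

View pics/top0.png

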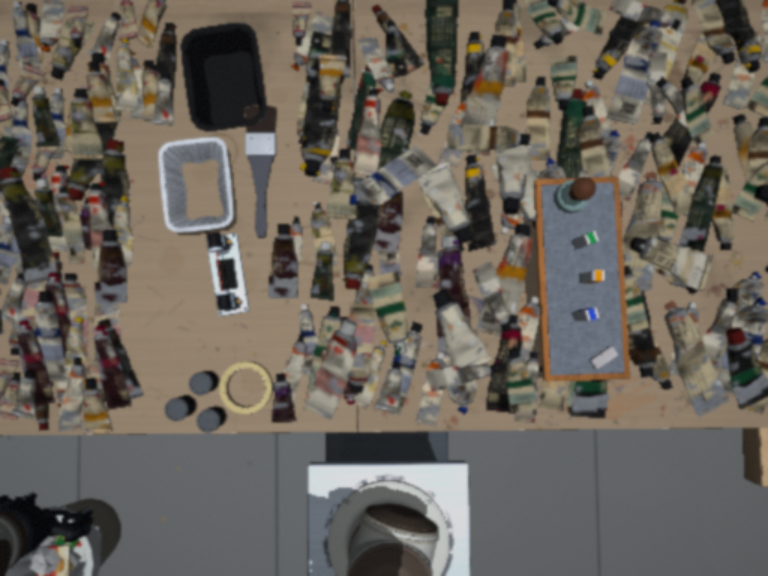

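View pics/side0.png

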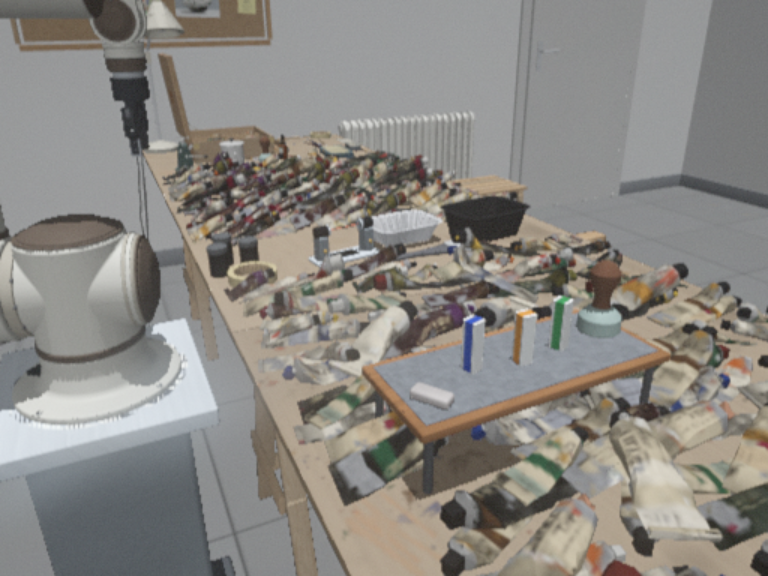

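The top view shows the row at x≈0.44/0.51/0.58 m: blue (590,314), amber (597,275) and green (590,238). The frosted faces point roughly ±y, and the bench is at (228,272), turned about 11°. The side view agrees. I'll go over the bench first for a close look.

```bash
python3 -m pendant '[[100,[20,-12,10],[0,0,0]],[100,[55,-35,25],[0,0,0]],[100,[95,-60,45],[0,0,0]],[100,[135,-86,60],[0,0,0]],[100,[175,-112,75],[0,0,0]],[100,[215,-138,90],[0,0,0]],[100,[255,-163,100],[0,0,0]],[100,[290,-185,100],[0,0,0]],[100,[312,-200,100],[0,0,0]],[100,[320,-205,100],[0,0,0]],[100,[320,-205,100],[0,0,0]]]' 20
cat >> h.py <<'E'
from scipy.spatial.transform import Rotation as Ro
def wrist():
    o=get_obs(); c=camera("wrist")
    T=np.eye(4);T[:3,:3]=Ro.from_euler('xyz',o["tcp_rot"],degrees=True).as_matrix();T[:3,3]=o["ee_pos"]
    c["W"]=T@c["T_tool_cam"]; return o,c
def back(c,uv,z):
    W=c.get("W",c.get("cam_to_world")); uv=np.atleast_2d(uv).astype(float)
    d=np.c_[(uv[:,0]-c["cx"])/c["fx"],(uv[:,1]-c["cy"])/c["fy"],np.ones(len(uv))]@W[:3,:3].T
    return W[:3,3]+d*((z-W[2,3])/d[:,2])[:,None]
def proj(c,P):
    W=c.get("W",c.get("cam_to_world")); p=(np.atleast_2d(P)-W[:3,3])@W[:3,:3]
    return np.c_[p[:,0]/p[:,2]*c["fx"]+c["cx"],p[:,1]/p[:,2]*c["fy"]+c["cy"]]
E
python3 - <<'E'
from h import *
o,c=wrist(); print(o["time"],o["q"].round(1),o["ee_pos"],o["tcp_rot"]); print(c["T_tool_cam"].round(3),c["fx"],c["W"].round(3))
save(c,"w1.png",1.5)
for l in("beam","bench"):print(l,[(np.round(d["position"],3),round(d["confidence"],2)) for d in pinpoint(c,l)])
for d in regions_of(c,"bench")[:1]:
    m=d["region"].astype(np.uint8);print(m.sum(),cv2.boundingRect(m)); 
    pts=np.argwhere(m)[:,::-1];P=back(c,pts,0.01)[:,:2].astype(np.float32);print(cv2.minAreaRect(P*1000))
E
```

```text
time: 2.28
ee_pos: [0.4575, 0.3276, 0.3312]
tcp_rot: [-180.0, -0.0, 165.5]
wrist_force: [0.5, -0.1, -0.0]
opening: 0.0853
2.275 [ 35.6  10.7  27.8 107.2   0.   50.1] [0.45752948 0.32756024 0.33116747] [-1.79994223e+02 -1.91777869e-02  1.65479841e+02]
[[-0.    -0.961 -0.278  0.07 ]
 [ 1.     0.    -0.001 -0.   ]
 [ 0.001 -0.278  0.961 -0.142]
 [ 0.     0.     0.     1.   ]] 338.79329064664506 [[ 0.251  0.93   0.269  0.39 ]
 [ 0.968 -0.241 -0.071  0.345]
 [-0.001  0.278 -0.961  0.473]
 [ 0.     0.     0.     1.   ]]
beam [(array([0.53 , 0.316, 0.073]), 0.73)]
bench [(array([0.531, 0.317, 0.001]), 0.95)]
5149 (226, 145, 81, 129)
((548.6470336914062, 319.86822509765625), (197.7656707763672, 65.13328552246094), 8.64979362487793)
```

View pics/w1.png

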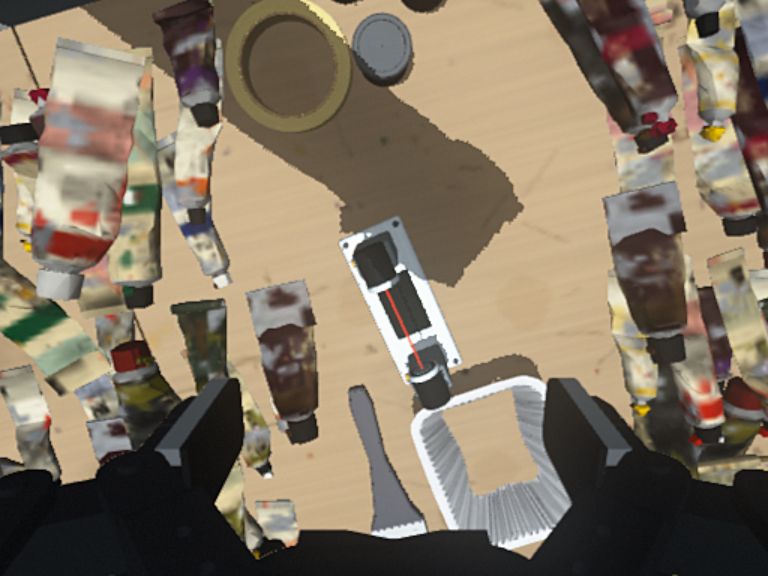

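The wrist picture shows the bench with the red beam running from (388,292) to (424,368), and the plate's long edge from (400,217) to (462,360). I'll fit the beam line.

Run:
```python
from h import *
o,c=wrist(); im=c["img"].astype(int)
m=(im[...,0]>150)&(im[...,1]<110)&(im[...,2]<110); m[:180]=0;m[260:]=0;m[:,:245]=0;m[:,300:]=0
pts=np.argwhere(m)[:,::-1]+0.0
P=back(c,pts,0.075); vx,vy,x0,y0=cv2.fitLine(P[:,:2].astype(np.float32),cv2.DIST_HUBER,0,1e-4,1e-4).ravel()
t=(P[:,0]-x0)*vx+(P[:,1]-y0)*vy
print(len(P),"beam yaw",np.degrees(np.arctan2(vy,vx)),"ends",(x0+vx*t.min(),y0+vy*t.min()),(x0+vx*t.max(),y0+vy*t.max()))
E_=back(c,np.array([[400,217],[462,360]])/1.5,0.01);d=E_[1]-E_[0];print("edge yaw",np.degrees(np.arctan2(d[1],d[0])),E_)
# bright plate fit
g=(im.min(2)>170)&((im.max(2)-im.min(2))<40)
g[:140]=0;g[250:]=0;g[:,:220]=0;g[:,310:]=0
n,l,s,_=cv2.connectedComponentsWithStats(g.astype(np.uint8));k=1+s[1:,4].argmax()
print(cv2.minAreaRect((back(c,np.argwhere(l==k)[:,::-1],.01)[:,:2]*1000).astype(np.float32)))
for z,h in((.075,0),):print(proj(c,[[.531,.317,.075]])*1.5)
```

```text
110 beam yaw 9.196803 ends (np.float64(0.4958410397241022), np.float64(0.31104600135462074)) (np.float64(0.5703562729615747), np.float64(0.32311056935849314))
edge yaw 9.273139665286159 [[0.44944903 0.33613277 0.01      ]
 [0.60104129 0.36088399 0.01      ]]
((527.5892333984375, 297.4510498046875), (146.4897003173828, 33.59517288208008), 5.27963399887085)
[[402.73746627 328.18451103]]
```

```bash
python3 -m pendant '[[100,[0,-20,0],[0,0,0]],[100,[0,-65,0],[0,0,0]],[100,[0,-115,0],[0,0,0]],[100,[0,-165,0],[0,0,0]],[100,[0,-215,0],[0,0,0]],[100,[0,-265,0],[0,0,0]],[100,[0,-315,0],[0,0,0]],[100,[0,-365,0],[0,0,0]],[100,[0,-415,0],[0,0,0]],[100,[0,-465,0],[0,0,0]],[100,[0,-515,0],[0,0,0]],[100,[0,-565,0],[0,0,0]],[100,[0,-610,0],[0,0,0]],[100,[0,-650,0],[0,0,0]],[100,[0,-680,0],[0,0,0]],[100,[0,-695,0],[0,0,0]],[100,[0,-695,0],[0,0,0]],[100,[0,-695,0],[0,0,0]]]' 20
python3 - <<'E'
from h import *
o,c=wrist(); print(o["q"].round(1),o["ee_pos"],o["tcp_rot"]); 
im=cv2.resize(c["img"],None,fx=1.5,fy=1.5); cv2.imwrite("pics/w2.png",im[:,:,::-1])
for l in("amber_center","green_center","blue_center"):print(l,[(np.round(d["position"],3),round(d["confidence"],2)) for d in pinpoint(c,l)])
E
```

```text
time: 4.78
ee_pos: [0.4568, -0.366, 0.332]
tcp_rot: [180.0, 0.0, 165.6]
wrist_force: [-0.4, -0.4, 0.3]
opening: 0.0857
[-38.7  14.1  32.1 107.9   0.  -24.3] [ 0.45681887 -0.36595192  0.33195968] [1.79979304e+02 2.87447900e-02 1.65624966e+02]
amber_center [(array([ 0.512, -0.376,  0.131]), 0.91)]
green_center [(array([ 0.573, -0.372,  0.134]), 0.93)]
blue_center [(array([ 0.438, -0.362,  0.131]), 0.82)]
```

View pics/w2.png

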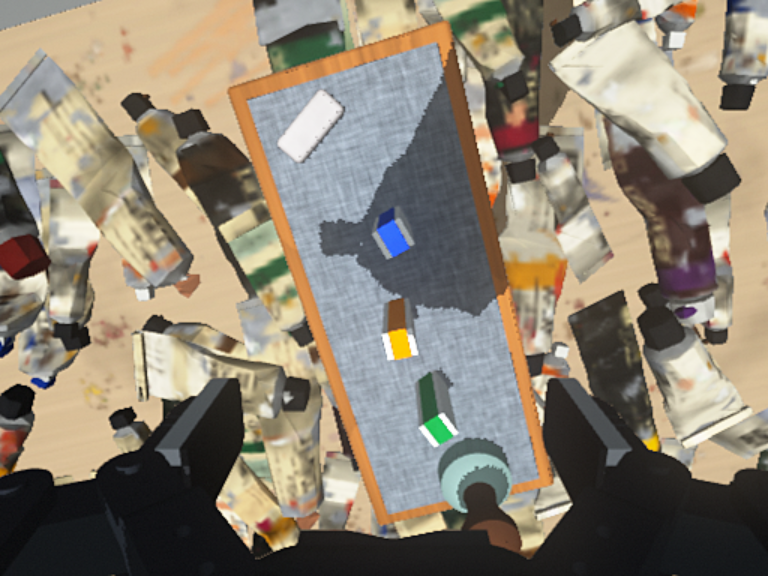

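The amber top is at (400,344) with its white cheeks left and right; blue is at (394,237), green at (438,429), all clear of the jaw line. Next I'll fit the amber top face.

Run:
```python
from h import *
o,c=wrist(); im=c["img"].astype(int)
def fit(m,n):
    q,l,s,_=cv2.connectedComponentsWithStats(m.astype(np.uint8));k=1+s[1:,4].argmax()
    uv=np.argwhere(l==k)[:,::-1];P=back(c,uv,.168)[:,:2]*1000
    print(n,len(uv),P.mean(0).round(1),cv2.minAreaRect(P.astype(np.float32)))
    cov=np.cov(P.T);w,v=np.linalg.eigh(cov);print("  pca yaw",np.degrees(np.arctan2(v[1,1],v[0,1])),np.sqrt(12*w))
box=np.zeros(im.shape[:2],bool);box[214:244,250:284]=1
y=box&(im[...,0]>190)&(im[...,2]<130)&(im[...,1]>120)
fit(y,"yellow")
w=box&(im.min(2)>205)
fit(w|y,"top")
uv=np.argwhere(w)[:,::-1];P=back(c,uv,.168)[:,:2]*1000;my=back(c,np.argwhere(y)[:,::-1],.168)[:,:2].mean(0)*1000
L=P[P[:,1]>my[1]];R=P[P[:,1]<=my[1]];d=L.mean(0)-R.mean(0);print("cheeks",L.mean(0),R.mean(0),np.hypot(*d),"yaw of y-90:",np.degrees(np.arctan2(d[1],d[0]))-90, (L.mean(0)+R.mean(0))/2)
cv2.imwrite("pics/w3.png",cv2.resize(c["img"][195:300,220:325],None,fx=6,fy=6,interpolation=cv2.INTER_NEAREST)[:,:,::-1][:600])
```

```text
yellow 235 [ 507.6 -375.2] ((507.684326171875, -375.1093444824219), (11.500858306884766, 20.4779109954834), 87.72950744628906)
  pca yaw 177.42823347131463 [11.57619697 20.58517701]
top 373 [ 508.1 -375.6] ((507.6942443847656, -375.2356872558594), (20.083641052246094, 20.29866600036621), 88.94273376464844)
  pca yaw -141.8257869606933 [18.42631508 20.39245464]
cheeks [ 510.67964236 -367.34163893] [ 507.60828419 -383.17236534] 16.125915165183624 yaw of y-90: -10.979689721405919 [ 509.14396328 -375.25700213]
```

View pics/w3.png

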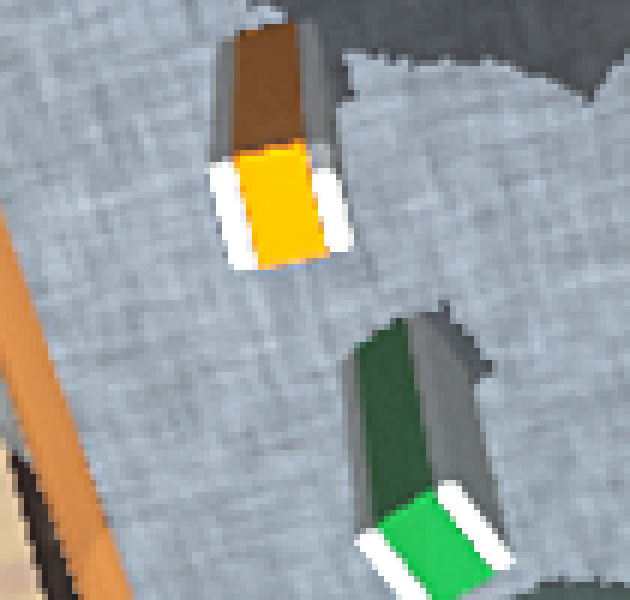

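The amber centre is (507.7, −375.2) mm, yaw ≈ −2.4°. I need +12° about z. I'll descend to just above the glass and check again.

```bash
python3 -m pendant '[[60,[15,-3,-5],[0,0,4]],[60,[35,-6,-20],[0,0,8]],[60,[48,-9,-45],[0,0,11]],[60,[51,-9,-75],[0,0,12]],[60,[51,-9,-100],[0,0,12]],[60,[51,-9,-115],[0,0,12]],[60,[51,-9,-120],[0,0,12]],[60,[51,-9,-120],[0,0,12]],[60,[51,-9,-120],[0,0,12]]]' 20
python3 - <<'E'
from h import *
o,c=wrist(); print(o["ee_pos"],o["tcp_rot"]); im=c["img"].astype(int)
y=(im[...,0]>190)&(im[...,2]<130)&(im[...,1]>120)
q,l,s,_=cv2.connectedComponentsWithStats(y.astype(np.uint8));k=1+s[1:,4].argmax()
uv=np.argwhere(l==k)[:,::-1];P=back(c,uv,.168)[:,:2]*1000
print(len(uv),uv.mean(0),P.mean(0).round(1),cv2.minAreaRect(P.astype(np.float32)))
save(c,"w4.png",1.5)
print("corners of the expected glass",proj(c,[[.5077,-.3752,.168]])*1.5)
E
```

```text
time: 6.15
ee_pos: [0.5082, -0.3753, 0.2129]
tcp_rot: [-180.0, 0.1, 177.6]
wrist_force: [0.9, 0.7, 0.8]
opening: 0.0511
[ 0.50824614 -0.37528516  0.21285375] [-1.79968201e+02  9.49668164e-02  1.77644584e+02]
3409 [169.28160751 118.12349663] [ 448.6 -423.2] ((456.6632080078125, -423.390380859375), (134.51803588867188, 8.443611145019531), 1.3821004629135132)
corners of the expected glass [[394.4920969 332.2577092]]
```

View pics/w4.png

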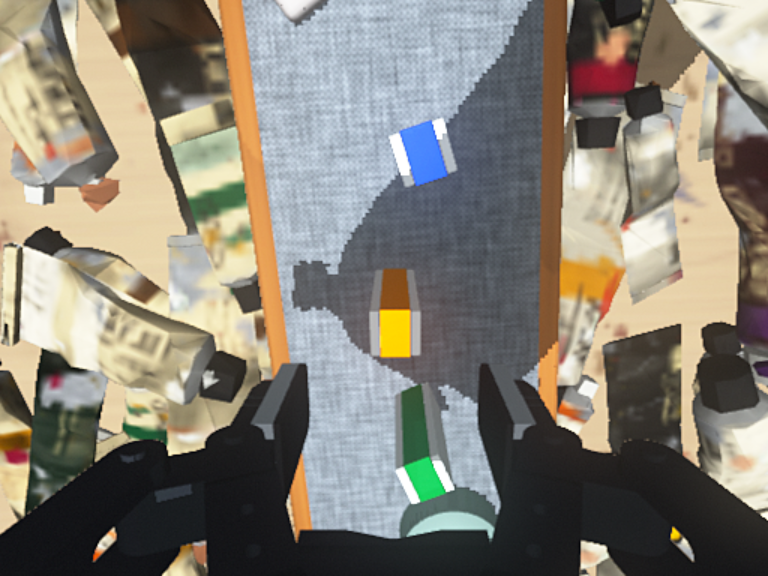

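The amber top is at (395,333), matching the prediction (394.5,332.3). It sits square between the fingertips (columns 307 and 479, middle 393). I'll descend and grip at 20 N.

```bash
python3 -m pendant '[[60,[0,0,-10],[0,0,0]],[60,[0,0,-30],[0,0,0]],[60,[0,0,-50],[0,0,0]],[60,[0,0,-68],[0,0,0]],[60,[0,0,-82],[0,0,0]],[60,[0,0,-88],[0,0,0]],[60,[0,0,-88],[0,0,0]],[60,[0,0,-88],[0,0,0]],[45,[0,0,-88],[0,0,0]],[35,[0,0,-88],[0,0,0]],[30,[0,0,-88],[0,0,0]],[27,[0,0,-88],[0,0,0]],[24,[0,0,-88],[0,0,0]],[22,[0,0,-88],[0,0,0]],[20,[0,0,-88],[0,0,0]],[18,[0,0,-88],[0,0,0]],[16,[0,0,-88],[0,0,0]],[16,[0,0,-88],[0,0,0]]]' 20
python3 - <<'E'
from h import *
o=get_obs();print(o["ee_pos"],o["tcp_rot"],o["wrist_force"],o["opening"])
c=camera("side");cv2.imwrite("pics/s2.png",cv2.resize(c["img"][180:300,260:420],None,fx=4,fy=4)[:,:,::-1])
E
```

```text
time: 8.45
ee_pos: [0.5083, -0.3753, 0.1248]
tcp_rot: [-180.0, 0.1, 177.6]
wrist_force: [0.3, 0.4, 1.3]
opening: 0.0199
[ 0.50826032 -0.37533408  0.12484839] [-1.79965561e+02  9.85655361e-02  1.77642697e+02] [0.25163784 0.44787587 1.30496573] 0.019898846821295293
```

View pics/s2.png

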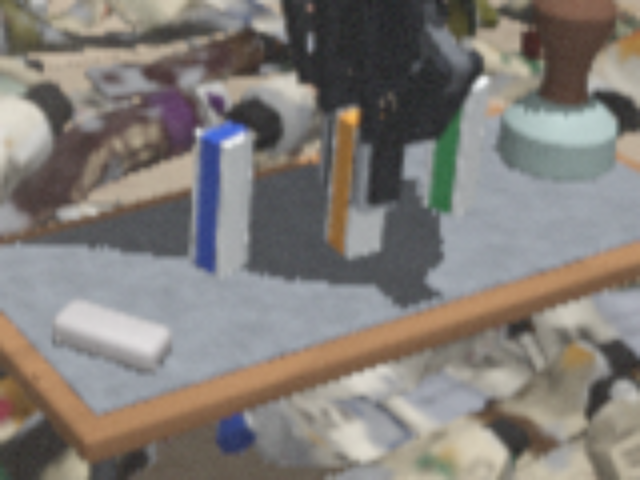

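Both frosted faces are gripped (19.9 mm) and green and blue are untouched. I'll lift straight up.

```bash
python3 -m pendant '[[10,[0,0,0],[0,0,0]],[10,[0,0,3],[0,0,0]],[10,[0,0,10],[0,0,0]],[10,[0,0,22],[0,0,0]],[10,[0,0,40],[0,0,0]],[10,[0,0,62],[0,0,0]],[10,[0,0,86],[0,0,0]],[10,[0,0,108],[0,0,0]],[10,[0,0,124],[0,0,0]],[10,[0,0,130],[0,0,0]],[10,[0,0,130],[0,0,0]]]' 20
python3 -m pendant '[[10,[0,10,0],[0,0,0]],[10,[0,30,0],[0,0,0]],[10,[0,60,0],[0,0,0]],[10,[0,98,0],[0,0,0]],[10,[1,140,0],[0,0,1]],[10,[3,184,0],[0,0,2]],[10,[5,229,0],[0,0,3]],[10,[7,274,0],[0,0,4]],[10,[9,319,0],[0,0,5]],[10,[11,364,0],[0,0,6]],[10,[13,409,0],[0,0,7]],[10,[15,454,0],[0,0,8]],[10,[17,499,0],[0,0,9]],[10,[19,544,0],[0,0,10]],[10,[21,588,0],[0,0,11]],[10,[23,630,0],[0,0,11.5]],[10,[23,662,0],[0,0,11.5]],[10,[23,682,0],[0,0,11.5]],[10,[23,692,0],[0,0,11.5]],[10,[23,692,0],[0,0,11.5]]]' 20
python3 - <<'E'
from h import *
o,c=wrist(); print(o["ee_pos"],o["tcp_rot"],o["wrist_force"],o["opening"],o["time"])
save(c,"w5.png",1.5)
E
```

```text
time: 9.88
ee_pos: [0.5084, -0.3755, 0.2554]
tcp_rot: [-179.9, 0.1, 177.6]
wrist_force: [0.5, 0.2, -0.2]
opening: 0.0203
time: 12.38
ee_pos: [0.5312, 0.3166, 0.2554]
tcp_rot: [-179.9, 0.1, -170.8]
wrist_force: [0.0, 0.3, -0.6]
opening: 0.0203
[0.53117956 0.316578   0.25536972] [-1.79927591e+02  1.30300580e-01 -1.70837118e+02] [ 0.01275437  0.26457448 -0.57588065] 0.020297102302861924 12.375
```

View pics/w5.png

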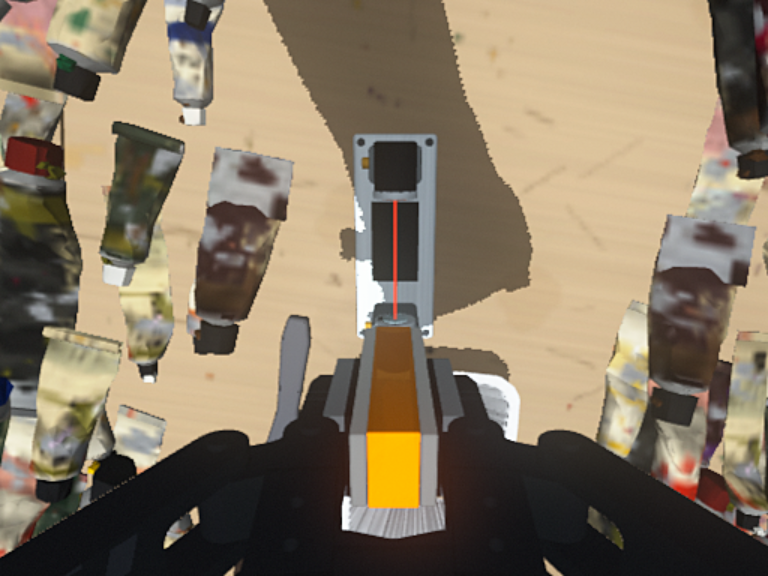

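The beam runs vertically at column 395, rows 201–320, in line with the held glass (amber column ≈394). I'll refine the numbers from this view.

Run:
```python
from h import *
o,c=wrist(); im=c["img"].astype(int)
m=(im[...,0]>150)&(im[...,1]<110)&(im[...,2]<110); m[:120]=0;m[222:]=0;m[:,:250]=0;m[:,275:]=0
P=back(c,np.argwhere(m)[:,::-1],0.075); vx,vy,x0,y0=cv2.fitLine(P[:,:2].astype(np.float32),cv2.DIST_HUBER,0,1e-4,1e-4).ravel()
t=(P[:,0]-x0)*vx+(P[:,1]-y0)*vy
print(len(P),"beam yaw",np.degrees(np.arctan2(vy,vx)),"ends",(x0+vx*t.min(),y0+vy*t.min()),(x0+vx*t.max(),y0+vy*t.max()))
p=o["ee_pos"][:2]; d=p-[x0,y0]; print("tool off beam (left +)",vx*d[1]-vy*d[0])
for l in("beam","amber_window","amber_center","amber_clear"):print(l,[(np.round(q["position"],4),round(q["confidence"],2)) for q in pinpoint(c,l)])
# predicted foot/top corners in px (1.5x), foot 27 mm below TCP
T=np.eye(4);T[:3,:3]=Ro.from_euler('xyz',o["tcp_rot"],degrees=True).as_matrix();T[:3,3]=o["ee_pos"]
K=np.array([[x,y,z] for z in(.0268,-.0432) for x in(-.01,.01) for y in(-.006,.006)])
print((proj(c,K@T[:3,:3].T+T[:3,3])*1.5).round(1))
# plate corners
C=back(c,np.array([[356,135],[436,135]])/1.5,.01);print(C.mean(0),np.hypot(*(C[1]-C[0])[:2]))
s=camera("side");
for l in("beam","amber_window","amber_center"):print("side",l,[(np.round(q["position"],4),round(q["confidence"],2)) for q in pinpoint(s,l)])
```

```text
209 beam yaw 9.207869 ends (np.float64(0.4932223472210966), np.float64(0.31095026982680873)) (np.float64(0.5706349763218138), np.float64(0.32349929189478593))
tool off beam (left +) -0.0010854126862822374
beam [(array([0.531 , 0.3159, 0.0765]), 0.65)]
amber_window [(array([0.5274, 0.3172, 0.2499]), 0.57)]
amber_center [(array([0.5337, 0.3147, 0.262 ]), 0.59)]
amber_clear [(array([0.5313, 0.316 , 0.2282]), 0.92)]
[[378.1 377.5]
 [411.1 377.5]
 [377.6 325.5]
 [411.7 325.5]
 [369.4 509.4]
 [421.4 509.4]
 [368.2 432.7]
 [422.8 432.7]]
[0.45382354 0.30480304 0.01      ] 0.05819898474663161
side beam [(array([0.5329, 0.3172, 0.0768]), 0.96)]
side amber_window [(array([0.5292, 0.3177, 0.2492]), 0.6)]
side amber_center [(array([0.5356, 0.3126, 0.2667]), 0.43)]
```

Offset is about 1 mm, and the beam middle is (0.5314, 0.3172), yaw 9.2°. I'll descend 173 mm with a +1 mm y correction.

```bash
python3 -m pendant '[[10,[0,0.5,-8],[0,0,0]],[10,[0,1,-25],[0,0,0]],[10,[0,1,-48],[0,0,0]],[10,[0,1,-73],[0,0,0]],[10,[0,1,-96],[0,0,0]],[10,[0,1,-114],[0,0,0]],[10,[0,1,-128],[0,0,0]],[10,[0,1,-139],[0,0,0]],[10,[0,1,-149],[0,0,0]],[10,[0,1,-158],[0,0,0]],[10,[0,1,-165],[0,0,0]],[10,[0,1,-170],[0,0,0]],[10,[0,1,-173],[0,0,0]],[10,[0,1,-173.5],[0,0,0]],[10,[0,1,-173.5],[0,0,0]],[10,[0,1,-173.5],[0,0,0]]]' 20
python3 - <<'E'
from h import *
o,c=wrist(); print(o["ee_pos"],o["tcp_rot"],o["wrist_force"],o["opening"],o["time"])
save(c,"w6.png",1.5)
s=camera("side");u=proj(s,[[.5314,.317,.075]])[0].astype(int);print(u)
a=s["img"][max(0,u[1]-40):u[1]+40,max(0,u[0]-50):u[0]+50];cv2.imwrite("pics/s3.png",cv2.resize(a,None,fx=7,fy=7,interpolation=cv2.INTER_CUBIC)[:,:,::-1])
for n,q in(("w",c),("s",s)):
  for l in("beam","amber_window","amber_center","amber_clear"):print(n,l,[(np.round(k["position"],4),round(k["confidence"],2)) for k in pinpoint(q,l)])
E
```

```text
time: 14.88
ee_pos: [0.5316, 0.3174, 0.0823]
tcp_rot: [-179.9, 0.2, -170.9]
wrist_force: [-0.3, 0.3, -0.6]
opening: 0.0198
[0.53158746 0.31735921 0.08226541] [-1.79949750e+02  1.66377297e-01 -1.70881066e+02] [-0.33698     0.26604078 -0.59809144] 0.01982984291460488 14.875
[229 151]
w beam []
w amber_window [(array([0.5272, 0.3191, 0.0745]), 0.65)]
w amber_center [(array([0.5328, 0.3124, 0.0907]), 0.96)]
w amber_clear [(array([0.5322, 0.3176, 0.0554]), 0.82)]
s beam [(array([0.5313, 0.3129, 0.0749]), 0.94), (array([ 0.5751, -0.364 ,  0.1328]), 0.61)]
s amber_window [(array([0.5308, 0.316 , 0.0757]), 0.67), (array([0.5296, 0.3186, 0.0769]), 0.52)]
s amber_center [(array([0.532 , 0.3148, 0.092 ]), 0.44)]
s amber_clear [(array([ 0.4426, -0.3596,  0.1346]), 0.7), (array([0.5325, 0.3136, 0.0552]), 0.59)]
```

View pics/w6.png

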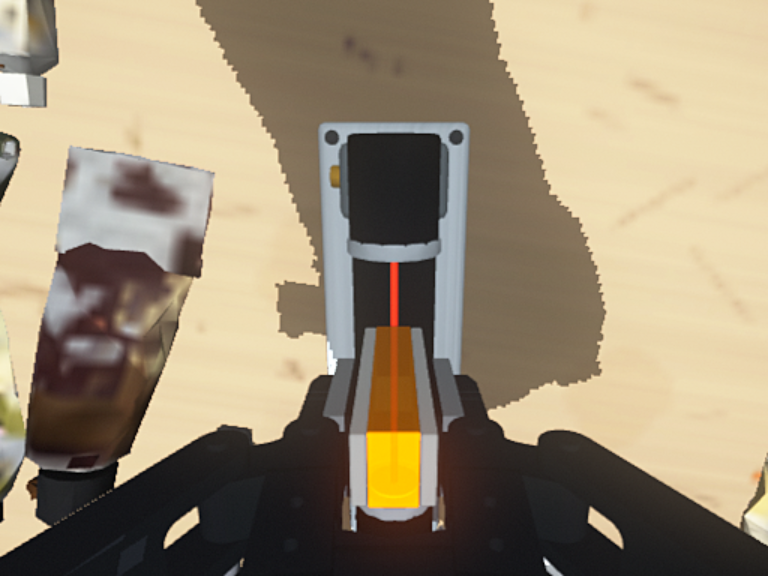

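View pics/s3.png

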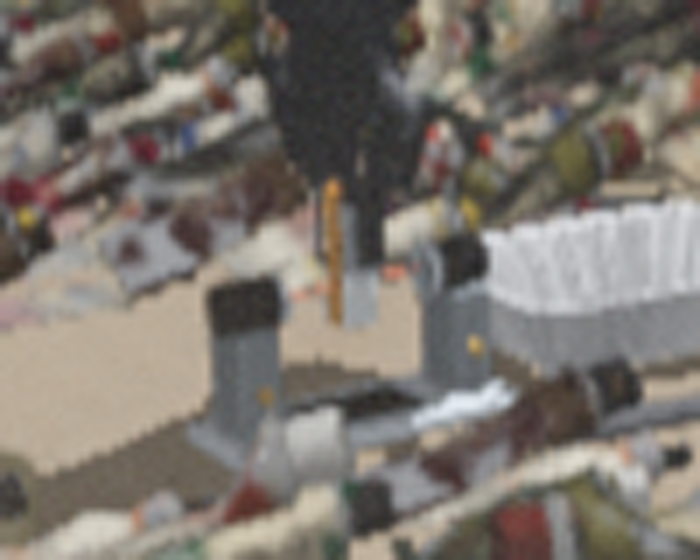

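The beam enters the amber face at column ≈394, centred on the glass (cols 366–420), and carries straight through. In the side view the glass hangs upright midway between the heads, clear of the plate. All readings agree within measuring error, so I'm handing in.

Run:
```python
from h import *
o=get_obs();print(o["ee_pos"],o["qd"].round(2),o["opening"]);print(job_done())
```

```text
[0.53148374 0.31727089 0.08196177] [ 0.05  0.05  0.07 -0.02  0.03  0.05] 0.01971125049670081
the job is handed in; nothing more can be done
None
```

I picked the amber glass up by its two frosted faces at 20 N, carried it to the bench, and handed the job in while still holding it in the beam. The job took about 15 s, and no verdict was reported.

**Position:** the tool was at (0.5315, 0.3173, 0.082) against a measured beam middle of (0.5314, 0.3172). The glass was turned 9.1° against the beam's 9.2°. By the grasp geometry its foot was about 55 mm above the table, so the beam crossed about 20 mm above it.

**Pictures:** the last wrist picture showed the beam entering at the middle of the amber face. The last side picture showed the glass upright, midway between the lens heads and clear of the plate.

**Grip and contact:** the finger opening stayed at about 20 mm, and the wrist-force readings I took stayed under 2 N, so nothing suggested a slip or a knock. The green and blue glasses were still standing right after the grip. I did not look at them again after the lift.

**Disagreements:** the position networks' readings for the amber points and the beam were off by up to about 5 mm, roughly their stated accuracy. In the final wrist picture they did not report the beam. In the final side picture they twice put a low-confidence label on the wrong glass. I relied on my own beam fit instead.

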